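# Restock the chocolate case and shut its door

### The job

Put the red and the blue gift box from the counter on the pulled-out tray of the display case, each on the front-row place directly in front of the box of its own colour, so that they stand square and in neat rows. Then slide the tray all the way home into the case, and after that push the glass door shut until it seats on its catch. Leave the boxes already on the tray in their places and do not disturb the jar, the tin or the canister.

Things in the scene. Friction and masses are not known exactly. Their poses are not given: they have to be found in the camera images.
- case: Counter-top display case, dark wood and glass, 320 wide (y) x 250 deep x 268 mm tall, open staff side towards the robot. Origin on the counter below the middle of the carcass's front face; own x points into the case, y left, z up. The opening is 276 mm wide, from 30 to 234 mm above the counter, under an overhanging ledge
- ledge_edge (a point): Middle of the lower front edge of the wooden serving ledge along the case's top, 250 mm above the counter (ledge top 268 mm). The ledge is 336 mm wide and overhangs the carcass face by 45 mm, the shut door's outer face by 27 mm
- front_mid (a point): Centre of the middle front-row place, on the floor of the pulled-out tray (262 wide x 168 mm deep), 44 mm above the counter; moves with the tray, axes as the case's. Six places are marked by pale inlays 76 x 52 mm: front-row centres at y = -76, 0, +76 mm of this point, back row 78 mm further in (+x). Side rims stand 10 mm, the front lip 18 mm above the floor
- tray_lip (a point): Middle of the outer (robot-side) face of the tray's front lip, 48 mm above the counter, where it can be pushed; the face spans 30 to 62 mm above the counter and 262 mm in width. It is 46 mm nearer to the robot than front_mid. With the tray home it lies 4 mm inside the carcass face
- tray (a joint): Slide of the tray, m: 0 = pulled out (as it starts), 0.184 = fully home against its stop. Moves along the case's +x with about 1.5 N of friction and stays where it is left
- door (a joint): Hinge of the glass door, rad: 0 = shut against its stop, grows as it opens towards the robot; starts at 1.9 to 2.15. Vertical hinge at the case's left (+y). Panel 305 wide, 16 thick, from 34 to 246 mm above the counter; stays where left. A sprung roller catch is met at about 0.07, must be pushed over its crest at about 0.035 (some 6 N at the free edge), then draws the door to 0
- door_hinge (a point): Point on the door's hinge axis at mid-height, 140 mm above the counter; in the panel's mid-thickness, 10 mm in front of the carcass face and 155 mm left of its middle. Its axes turn with the door: own -y runs along the panel to the free edge, own -x is the outward normal (the side to push on)
- door_knob (a point): Outer end of the small brass knob (18 mm across, stands 21 mm off the outer face), 289 mm from the hinge, 160 mm above the counter
- red_box: Red gift box standing on the counter, to be loaded; same size, 70 (own x) x 46 (own y) x 60 mm tall, about 0.2 kg, gold line round it and a gold disc on its lid; origin at the centre of its underside, z up
- blue_box: Dark blue gift box standing on the counter, to be loaded; same size, 70 (own x) x 46 (own y) x 60 mm tall, about 0.2 kg, gold line round it and a gold disc on its lid; origin at the centre of its underside, z up
- red_back: Red gift box already in the tray's back row; same size, 70 (own x) x 46 (own y) x 60 mm tall, about 0.2 kg, gold line round it and a gold disc on its lid; origin at the centre of its underside, z up
- blue_back: Dark blue gift box already in the tray's back row; same size, 70 (own x) x 46 (own y) x 60 mm tall, about 0.2 kg, gold line round it and a gold disc on its lid; origin at the centre of its underside, z up
- cream_back: Cream gift box already in the tray's back row; nothing goes in front of it; same size, 70 (own x) x 46 (own y) x 60 mm tall, about 0.2 kg, gold line round it and a gold disc on its lid; origin at the centre of its underside, z up
- jar: Bystander: round glass jar of sweets with steel lid, 96 mm across, 166 mm tall; origin at the centre of its foot
- tin: Bystander: round dark brown tin with black lid, 92 mm across, 50 mm tall; origin at the centre of its foot
- canister: Bystander: blue canister with brass lid, 72 mm across, 114 mm tall; origin at the centre of its foot

How it is judged:
By the outcome, as a careful person would: the job done as asked, in the order asked, and still so for the second after the job is handed in, with the robot touching nothing.
It also fails if it takes over 72 s, if anything falls off the work surface, if the arm or the gripper's body presses on something with over 40 N, if the wrist force passes 120 N, or if a joint passes its speed limit or range.

### The arm

A 6-joint arm with a two-finger parallel gripper is mounted at the origin on the work surface. World frame = base frame: x ahead of the robot, y to its left, z up, the work surface at z = 0. Lengths are in mm, angles in rad, forces in N, time in s.
With the tool pointing down it reaches from about 400 to 925 mm from the base axis. Payload 12.5 kg.
Tool frame: the origin (TCP) lies midway between the tips of the shut fingers; the grasp point (between the pads) lies 19 mm behind it; z points along the fingers, y is the line along which they close (so a half turn about z gives the same grasp; the last joint's range is limited). The gripper opens to 95 mm and grips with 3 to 60 N. Pads are 20 mm wide; open, the fingers measure 119 mm over their backs; the gripper's body (75 mm by 180 mm) begins 59 mm behind the grasp point.
Start: joints at [-1.206, 0.491, 1.559, -0, 1.092, -0.106], TCP at [283.525, -557.013, 187.561] pointing down, gripper open.
Joint ranges: [-3.1, 3.1], [-0.84, 2.19], [0.05, 2.79], [-1.13, 4.28], [0.06, 2.93], [-2.69, 2.69]. Speed limits (rad/s): [2.22, 2.22, 2.79, 3.14, 3.14, 3.14].

### API

Orientations are given as [roll, pitch, yaw] about the fixed x, y, z axes, in that order (R = Rz(yaw) Ry(pitch) Rx(roll)).
In Python, from cell import env gives the robot as it stands.
- The arm moves only by the shell command python3 -m inch 'ROWS'. ROWS is JSON, a list of rows, each a list of 7 numbers: the turn, a rotation vector about the tool's x, y, z in rad, then the shift along the tool's x, y, z in cm, then the closure, from -1 (fully open) to 1 (shut). A call has 1 to 20 rows; each row shifts and turns the commanded pose from where the row before left it, along the tool's axes as they then stand; what a row does not reach is not made up. A row lasts 1/8 s, in which the tool goes at most 62.5 mm and 10.7 degrees, less where a joint would pass 70% of its speed; a pose out of reach is approached as far as the arm can. A call with a gripper value outside its range is refused whole. The fingers move at their own pace and stop on an object; the grip force is fixed at half the most. Time passes only in rows, so rows that do not move let the fingers close. It gives the time, the measured TCP pose, the force, the opening and the grip force at its end, in the units of the state.
- env.state(): the state, without advancing time (a new reading comes with each control period).
- env.read_camera(name): name is "scene" or "top" or "wrist"; returns a dict with "img" (480x640x3 uint8, red, green, blue), "depth" (480x640 float32, mm along the optical axis (not along the pixel's ray), 0 where there is no reading), "fx", "fy", "cx", "cy" (pixels), "position" and "orientation" of the camera in the world. Camera axes: x right, y down, z forward; pixel columns grow to the right and rows downward; lengths in mm; the calibration is good to about 2 mm. A picture is of the moment at which its call begins.
- env.job_done(): hands the job in; it is judged then, once.
Trained networks look in a picture, given as the dict that the camera call returned (one of the last four; its "shot" number tells which), for a name from the list of things; names that differ only in an ending like _2 or _b are one class to them, and where a whole thing is asked for, a point or a joint stands for the part that bears it (a point fixed in the world has none). Each returns a list of dicts, best first, with "score" (0 to 1); they miss things now and then, are a little off and sometimes report something else, mostly with a low value. They report only what shows in the picture. A call takes as long as a camera call.
- env.find_in(picture, target): "centre" ([x, y, z] in mm, in the coordinates of the camera as it stood for that picture, good to about 4 mm: the middle of the surface that is visible of it).
- env.trace(picture, target): "mask" (480x640 bool, what is visible of it).
The state is a dict: "t": time; "joints": joint angles; "qvel": joint speeds; "tau": joint torques, N m; "eef_pos": TCP position; "tcp_rot": TCP orientation; "ft_force": force on the tool from outside, world axes, zero at the start; "moment": the same for the moment, N m; "opening": opening from 0.0 (shut) to 1.0 (fully open); "grip_force": force on a finger pad.
Only numpy, scipy, OpenCV 4.12 (cv2) and the standard library are available. Lean on these libraries where they do the work, as an engineer would, in place of code of your own. Each camera call takes 0.05 s, during which the arm holds its last target. There are 200 camera calls.

## Working session

There is one attempt and no reset: what is moved stays moved. The work goes in short steps, Python scripts to look and compute and a shell command to move; the robot and the scene stay as the last step left them, time stands still between calls to the robot, and variables do not carry over. Pictures are saved under pics/ and viewed, at most 10 in all, crops included, and the job is handed in when it is done.

```bash
ls; mkdir -p pics; cat > h.py <<'E'
import numpy as np, cv2
from scipy.spatial.transform import Rotation as R
from cell import env
def cam(n): return env.read_camera(n)
def T(p):
    o=np.array(p["orientation"],float)
    M=o if o.shape==(3,3) else R.from_euler('xyz',o).as_matrix()
    return M,np.array(p["position"],float)
def w(p,c):
    M,t=T(p); return M@np.array(c)+t
def cloud(p,mask=None):
    d=p["depth"]; m=d>0
    if mask is not None: m&=mask
    v,u=np.nonzero(m); z=d[v,u]
    c=np.c_[(u-p["cx"])*z/p["fx"],(v-p["cy"])*z/p["fy"],z]
    M,t=T(p); return c@M.T+t
def save(p,n): cv2.imwrite("pics/"+n,p["img"][:,:,::-1])
E
python3 - <<'E'
from h import *
print(env.state())
for n in("scene","top"):
    p=cam(n); save(p,n+"1.png"); print(n,p["position"],p["orientation"],p["fx"])
    for k in "case ledge_edge front_mid tray_lip door door_hinge door_knob red_box blue_box red_back blue_back cream_back jar tin canister".split():
        print(k,[(w(p,r["centre"]).round().tolist(),round(r["score"],2)) for r in env.find_in(p,k)[:3]])
E
```

```text
pics
{'t': 0.0, 'joints': array([-1.20557242e+00,  4.91596634e-01,  1.55943178e+00, -3.35609959e-05,
        1.09169260e+00, -1.05600383e-01]), 'qvel': array([ 9.34743626e-04, -9.70259304e-04,  4.79815766e-04,  1.25065090e-03,
       -1.57264288e-05, -8.50894469e-04]), 'tau': array([-8.89446746e-04, -6.12653446e+01, -2.58185256e+01,  6.92633120e-02,
        4.81964846e-02, -1.35174860e-04]), 'eef_pos': array([ 283.43040295, -556.74259809,  186.94481651]), 'tcp_rot': array([-3.14046744e+00, -8.93349649e-05,  4.70839726e-01]), 'ft_force': array([ 0.26136543, -0.77958472,  0.13801491]), 'moment': array([-0.02062447,  0.0228682 , -0.00568598]), 'grip_force': 0.0, 'opening': 0.9984961348814012}
scene [ 729.04596893  458.1566447  1500.37834999] [-2.79921579 -0.01103293  2.84449941] 526.1814471164274
case [([748.0, 108.0, 255.0], 0.64)]
ledge_edge [([745.0, 105.0, 257.0], 0.6), ([533.0, 290.0, 176.0], 0.41)]
front_mid [([552.0, 69.0, 49.0], 0.75)]
tray_lip [([551.0, 70.0, 43.0], 0.97), ([744.0, 101.0, 258.0], 0.61)]
door [([533.0, 292.0, 172.0], 0.73)]
door_hinge [([533.0, 292.0, 179.0], 0.
[... 687 characters left out ...]
.0, -392.0, 61.0], 0.56)]
front_mid [([577.0, 62.0, 46.0], 0.74), ([723.0, 85.0, 260.0], 0.43)]
tray_lip [([572.0, 61.0, 43.0], 0.76)]
door [([529.0, 287.0, 177.0], 0.66), ([721.0, 86.0, 257.0], 0.18)]
door_hinge [([533.0, 292.0, 174.0], 0.87)]
door_knob [([533.0, 292.0, 176.0], 0.65)]
red_box [([515.0, -283.0, 60.0], 0.77)]
blue_box [([463.0, -392.0, 62.0], 0.87)]
red_back [([635.0, 137.0, 104.0], 0.98), ([670.0, 376.0, 121.0], 0.56)]
blue_back [([636.0, -15.0, 105.0], 0.82)]
cream_back [([632.0, 62.0, 111.0], 0.92)]
jar [([697.0, -281.0, 145.0], 0.78), ([678.0, -414.0, 52.0], 0.66)]
tin [([676.0, -410.0, 53.0], 0.62), ([698.0, -284.0, 147.0], 0.24)]
canister [([669.0, 377.0, 117.0], 0.73)]
```

View pics/top1.png

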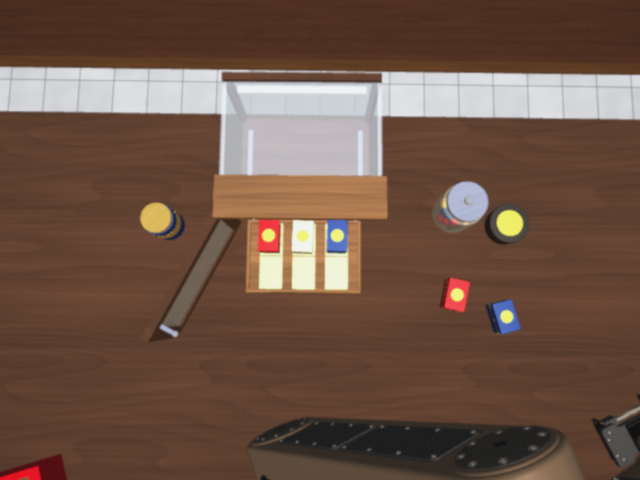

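View pics/scene1.png

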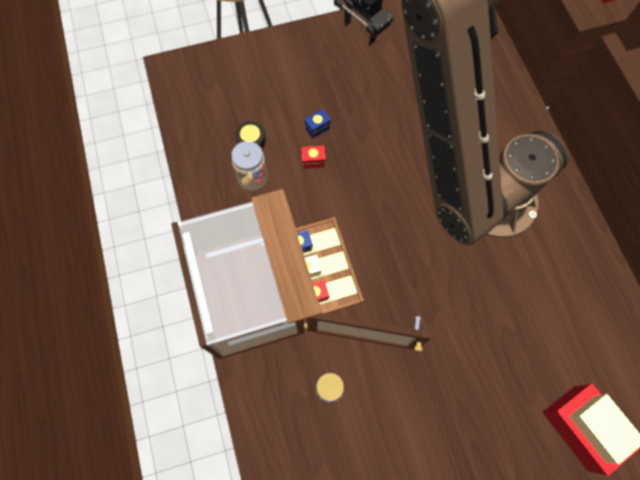

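```bash
python3 - <<'E'
from h import *
tops={"red_box":60,"blue_box":60,"red_back":104,"blue_back":104,"cream_back":104,"case":268}
for n in("top","scene"):
    p=cam(n)
    for k,z in tops.items():
        r=env.trace(p,k)
        if not r: print(n,k,"none"); continue
        c=cloud(p,r[0]["mask"]); h=c[abs(c[:,2]-z)<7]
        if len(h)<50: print(n,k,"few",len(h),np.percentile(c[:,2],[5,50,95]).round()); continue
        rect=cv2.minAreaRect(h[:,:2].astype(np.float32)); print(n,k,round(r[0]["score"],2),len(h),h.mean(0).round(1),np.round(rect[0],1),np.round(rect[1],1),round(rect[2],1))
    r=env.trace(p,"door"); c=cloud(p,r[0]["mask"]); print("door",c.min(0).round(),c.max(0).round())
    h=c[(c[:,2]>238)&(c[:,2]<253)]; print(len(h), cv2.minAreaRect(h[:,:2].astype(np.float32)) if len(h)>5 else "")
    r=env.trace(p,"tray_lip"); c=cloud(p,r[0]["mask"]); print("tray",np.percentile(c,[1,99],axis=0).round(), r[0]["score"])
    h=c[(c[:,2]>57)&(c[:,2]<67)]; print(len(h), cv2.minAreaRect(h[:,:2].astype(np.float32)) if len(h)>5 else "")
E
```

```text
top red_box 0.8 611 [ 511.2 -287.9   60.4] [ 511.8 -289.1] [46.2 69.6] 77.4
top blue_box 0.72 658 [ 464.1 -399.2   60. ] [ 464.1 -400.2] [70.4 48.3] 14.9
top red_back 0.67 643 [634.9 138.  104.8] [635.4 138.4] [46.4 69.6] 89.9
top blue_back 0.94 635 [637.5 -14.4 104.8] [637.3 -14.4] [45.3 70. ] 88.3
top cream_back 0.89 642 [634.8  62.5 104.9] [635.8  62.7] [70.8 45. ] 0.8
top case 0.67 9218 [730.3  61.5 268.4] [794.4  63.2] [297.3 336.1] 0.5
door [399. 212.  -2.] [695. 389. 253.]
1257 ((529.897705078125, 292.65399169921875), (17.56599998474121, 270.96063232421875), 63.21061325073242)
tray [[512. -67.  39.]
 [677. 191.  65.]] 0.82
462 ((595.4732666015625, 62.413307189941406), (167.42550659179688, 260.09783935546875), 0.27428218722343445)
scene red_box 0.57 299 [ 506.8 -288.2   60.2] [ 506.5 -289.6] [50.6 69.3] 77.7
scene blue_box 0.7 284 [ 458.7 -400.3   60.1] [ 459.1 -402.2] [71.8 50.4] 16.5
scene red_back 0.81 202 [612.2 137.9 104.1] [611.9 137.6] [47.3 32.9] 89.3
scene blue_back 0.61 122 [668.6 387.7 105.9] [664.9 387.2] [69.1 69.3] 73.2
scene cream_back 0.7 147 [613.5  64.5 104.3] [613.1  63. ] [28.  44.5] 1.1
scene case 0.78 5681 [729.3  68.4 267.7] [788.5  60.5] [295.5 337.8] 0.3
door [356. 186.  -8.] [683. 372. 259.]
820 ((534.923095703125, 286.6925354003906), (18.16221046447754, 291.68701171875), 62.866878509521484)
tray [[507. -69.  37.]
 [621. 191.  68.]] 0.79
256 ((563.9892578125, 61.02606201171875), (260.82342529296875, 118.21349334716797), 89.93780517578125)
```

The top picture shows the tray, with inlays around (270–337, 272) and back boxes red/cream/blue at (269/303/337, 236). The loose red box is at (457, 294) and the blue one at (507, 317). The door is open from about (225, 225) to (165, 330), and the jar and tin are at (462, 205) and (508, 224). The scene view agrees. The box sizes and heights come out right, and the tray lip is at x≈512 with the ledge edge at about 647.

```bash
cat > plan.py <<'E'
import sys
from h import *
# target x y z roll pitch yaw -> turn (tool frame), then shift in the NEW tool axes (cm) / in old axes
def plan(t):
    s=env.state(); A=R.from_euler('xyz',s["tcp_rot"]); B=R.from_euler('xyz',t[3:])
    d=np.array(t[:3])-s["eef_pos"]
    print("t",round(s["t"],2),"turn",(A.inv()*B).as_rotvec().round(4),"shift new",(B.inv().apply(d)/10).round(2),"old",(A.inv().apply(d)/10).round(2))
plan([float(eval(a,{"pi":np.pi})) for a in sys.argv[1:7]])
E
python3 plan.py 511.8 -289.1 150 pi 0 -.22
```

```text
t 2.5 turn [ 1.000e-04 -0.000e+00  6.908e-01] shift new [ 16.43 -31.13   3.76] old [ 32.5  -13.52   3.76]
```

```bash
python3 -m inch '[[0,0,0.1382,0,0,0,-1],[0,0,0.1382,0,0,0,-1],[0,0,0.1382,0,0,0,-1],[0,0,0.1382,0,0,0,-1],[0,0,0.1382,0,0,0,-1],[0,0,0,2.05,-3.89,0.47,-1],[0,0,0,2.05,-3.89,0.47,-1],[0,0,0,2.05,-3.89,0.47,-1],[0,0,0,2.05,-3.89,0.47,-1],[0,0,0,2.05,-3.89,0.47,-1],[0,0,0,2.05,-3.89,0.47,-1],[0,0,0,2.05,-3.89,0.47,-1],[0,0,0,2.05,-3.89,0.47,-1],[0,0,0,0,0,0,-1],[0,0,0,0,0,0,-1]]'; python3 plan.py 511.8 -289.1 20 pi 0 -.22
python3 - <<'E'
from h import *
p=cam("wrist"); save(p,"wrist1.png"); print(p["position"],p["orientation"])
c=cloud(p); h=c[(abs(c[:,2]-60)<6)&(np.hypot(c[:,0]-512,c[:,1]+289)<70)]; print(len(h),h.mean(0),cv2.minAreaRect(h[:,:2].astype(np.float32)))
E
```

```text
t: 4.38
eef_pos: [511.4, -289.3, 150.0]
tcp_rot: [3.141, -0.0, -0.22]
ft_force: [-0.5, 1.1, 0.4]
opening: 0.993
grip_force: 0.0
t 4.38 turn [ 0.0002 -0.      0.0002] shift new [ 0.03 -0.03 13.  ] old [ 0.03 -0.04 13.  ]
[ 593.54324039 -307.29516885  347.1716118 ] [ 2.84300151e+00  2.26353976e-04 -1.79101201e+00]
5270 [ 511.95597221 -291.04785538   59.90440861] ((510.36248779296875, -290.66619873046875), (46.070343017578125, 69.90892028808594), 78.0384521484375)
```

View pics/wrist1.png

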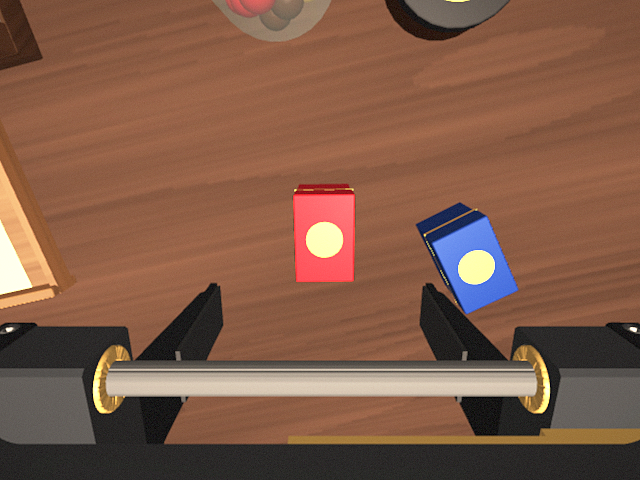

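The wrist view shows the red box at (324, 235) centred between the fingers. The camera sits 82 mm ahead of the tool, so it would come close to the ledge at the placing. I'll therefore use the half-turned grasp.

```bash
python3 -m inch '[[0,0,-0.1576,0,0,0,-1],[0,0,-0.1576,0,0,0,-1],[0,0,-0.1576,0,0,0,-1],[0,0,-0.1576,0,0,0,-1],[0,0,-0.1576,0,0,0,-1],[0,0,-0.1576,0,0,0,-1],[0,0,-0.1576,0,0,0,-1],[0,0,-0.1576,0,0,0,-1],[0,0,-0.1576,0,0,0,-1],[0,0,-0.1576,0,0,0,-1],[0,0,-0.1576,0,0,0,-1],[0,0,-0.1576,0,0,0,-1],[0,0,-0.1576,0,0,0,-1],[0,0,-0.1576,0,0,0,-1],[0,0,-0.1576,0,0,0,-1],[0,0,-0.1576,0,0,0,-1],[0,0,-0.1576,0,0,0,-1],[0,0,-0.1576,0,0,0,-1],[0,0,-0.1576,0,0,0,-1],[0,0,-0.1576,0,0,0,-1]]'; python3 plan.py 511.5 -289.9 20 pi 0 2.93
```

```text
t: 6.92
eef_pos: [510.8, -290.3, 150.1]
tcp_rot: [-3.141, 0.0, 2.935]
ft_force: [0.0, 1.1, 0.8]
opening: 0.998
grip_force: 0.0
t 6.92 turn [-0.0003  0.0003  0.0052] shift new [-0.06  0.05 13.01] old [-0.05  0.06 13.01]
```

```bash
python3 -m inch '[[0,0,0,-0.05,0.05,4,-1],[0,0,0,0,0,4,-1],[0,0,0,0,0,3,-1],[0,0,0,0,0,2,-1],[0,0,0,0,0,0,-1],[0,0,0,0,0,0,1],[0,0,0,0,0,0,1],[0,0,0,0,0,0,1],[0,0,0,0,0,0,1],[0,0,0,0,0,0,1],[0,0,0,0,0,0,1],[0,0,0,0,0,0,1],[0,0,0,0,0,-2,1],[0,0,0,0,0,-4,1],[0,0,0,0,0,-4,1],[0,0,0,0,0,-4,1],[0,0,0,0,0,-3,1],[0,0,0,0,0,0,1]]'; python3 plan.py 558 138.5 185 pi 0 pi
```

```text
t: 9.18
eef_pos: [512.6, -288.9, 191.4]
tcp_rot: [-3.14, 0.003, 2.932]
ft_force: [0.6, -0.1, -3.0]
opening: 0.484
grip_force: 30.0
t 9.18 turn [-0.0015  0.0027 -0.2097] shift new [-4.54 42.74  0.64] old [ 4.46 42.75  0.58]
```

```bash
python3 -m inch '[[0,0,-0.105,0,0,0,1],[0,0,-0.105,0,0,0,1],[0,0,0,-0.45,4.27,0,1],[0,0,0,-0.45,4.27,0,1],[0,0,0,-0.45,4.27,0,1],[0,0,0,-0.45,4.27,0,1],[0,0,0,-0.45,4.27,0,1],[0,0,0,-0.45,4.27,0,1],[0,0,0,-0.45,4.27,0,1],[0,0,0,-0.45,4.27,0,1],[0,0,0,-0.45,4.27,0,1],[0,0,0,-0.45,4.27,0,1],[0,0,0,0,0,0,1],[0,0,0,0,0,0,1]]'; python3 plan.py 558 138.5 90 pi 0 pi
python3 - <<'E'
from h import *
s=env.state()["eef_pos"]
p=cam("wrist"); save(p,"wrist2.png"); c=cloud(p)
zt=s[2]-20+60
h=c[(abs(c[:,2]-zt)<5)&(abs(c[:,0]-558)<60)&(abs(c[:,1]-138)<35)]; print("held",len(h),h.min(0),h.max(0))
p=cam("top"); c=cloud(p); 
h=c[(abs(c[:,2]-62)<4)&(c[:,0]<540)&(c[:,0]>490)&(abs(c[:,1]-62)<140)]; print("lip",len(h),np.percentile(h,[2,50,98],axis=0))
im=p["img"]; print(p["depth"][272,303])
for k in ("red_back","red_box","cream_back"):
    r=env.trace(p,k)
    for q in r[:2]:
        d=cloud(p,q["mask"]); z=np.percentile(d[:,2],90); d=d[abs(d[:,2]-z)<5]; print(k,z,cv2.minAreaRect(d[:,:2].astype(np.float32)))
E
```

```text
t: 10.92
eef_pos: [556.4, 137.9, 188.5]
tcp_rot: [-3.141, -0.002, -3.141]
ft_force: [0.6, -0.8, -2.1]
opening: 0.48
grip_force: 30.0
t 10.93 turn [-0.0006 -0.0024  0.0006] shift new [-0.16  0.06  9.85] old [-0.19  0.06  9.85]
held 13458 [518.6917185  107.8459991  223.48477243] [579.13500015 168.12558198 233.40374059]
lip 253 [[511.99247656 -65.49693903  58.46895227]
 [515.85410107   5.12931248  62.42342148]
 [520.29281556  93.58916216  65.67795044]]
921.668
cream_back 108.1650646296041 ((635.35400390625, 62.50726318359375), (70.3630142211914, 44.732322692871094), 1.0826650857925415)
```

View pics/wrist2.png

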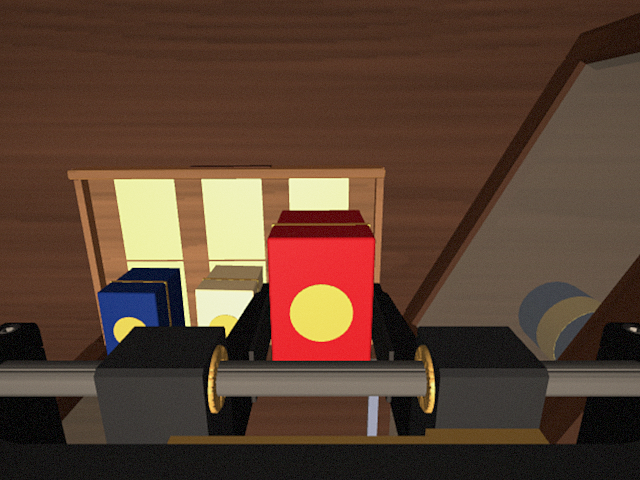

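The wrist view shows the red box held square at (320, 290), with the tray lip at row 172 and the red place's inlay at (318, 195). Next I'll measure the box against the lip and rims in this same camera.

```bash
python3 - <<'E'
from h import *
s=env.state()["eef_pos"]
p=cam("wrist"); c=cloud(p); zt=s[2]+40
h=c[(abs(c[:,2]-zt)<3)&(abs(c[:,0]-540)<30)&(abs(c[:,1]-138)<40)]; 
hc=h[(abs(h[:,1]-138)<15)]; print("held near edge",np.percentile(hc[:,0],1),"y",np.percentile(h[(h[:,0]<535)][:,1],[1,99]),zt,np.median(h[:,2]))
l=c[(abs(c[:,2]-62)<3)&(c[:,0]<535)&(c[:,0]>490)]; print("lip top x",np.percentile(l[:,0],[1,99]),"y",np.percentile(l[:,1],[.5,99.5]))
# inlays: pale
im=p["img"].reshape(-1,3).astype(int); d=p["depth"].reshape(-1)
pale=((p["img"].astype(int).min(2)>120)&(p["img"][:,:,0].astype(int)>200))
C=cloud(p,pale); f=C[(abs(C[:,2]-44)<4)]
for y in(-14,62,138):
    g=f[abs(f[:,1]-y)<35]; print(y,len(g),np.percentile(g,[1,99],axis=0)[:,:2].round(1).tolist())
E
```

```text
held near edge 519.8848249077594 y [115.17592641 159.73669572] 229.78951047462084 229.81984310058775
lip top x [492.51628298 532.34023288] y [-68.60822223 306.10086753]
-14 5324 [[520.3, -41.5], [652.6, 10.0]]
62 4977 [[520.3, 34.4], [602.5, 85.8]]
138 1946 [[519.5, 110.4], [547.9, 161.5]]
```

```bash
python3 -m inch '[[0,0,0,-0.26,0,4,1],[0,0,0,0,0,4,1],[0,0,0,0,0,2.5,1],[0,0,0,0,0,1,1],[0,0,0,0,0,0.7,1],[0,0,0,0,0,0,1],[0,0,0,0,0,0,1]]'
```

```text
t: 12.1
eef_pos: [560.1, 138.3, 68.7]
tcp_rot: [3.142, 0.001, -3.141]
ft_force: [-0.1, 0.1, -2.5]
opening: 0.485
grip_force: 30.0
```

```bash
python3 -m inch '[[0,0,0,0.08,-0.04,0.2,1],[0,0,0,0,0,0.2,1],[0,0,0,0,0,0,1]]'; python3 -m inch '[[0,0,0,0,0,0,0.5],[0,0,0,0,0,0,-0.5],[0,0,0,0,0,0,-0.5],[0,0,0,0,0,-2,-0.5],[0,0,0,0,0,-4,-0.5],[0,0,0,0,0,-4,-0.5],[0,0,0,0,0,-2,-0.5],[0,0,0,0,0,0,-0.5]]'; python3 plan.py 464 -401 185 pi 0 "pi+.26"
python3 - <<'E'
from h import *
p=cam("top")
for k in ("red_back","red_box","cream_back","blue_box"):
    r=env.trace(p,k)
    for q in r[:2]:
        d=cloud(p,q["mask"]); z=np.percentile(d[:,2],90); d=d[abs(d[:,2]-z)<5]; print(k,z,cv2.minAreaRect(d[:,:2].astype(np.float32)))
p=cam("wrist"); c=cloud(p)
h=c[(abs(c[:,2]-104)<3)&(abs(c[:,1]-138)<35)&(abs(c[:,0]-560)<45)]; print("wrist placed",np.percentile(h,[1,99],axis=0),cv2.minAreaRect(h[:,:2].astype(np.float32)))
E
```

```text
t: 12.48
eef_pos: [559.0, 137.8, 64.1]
tcp_rot: [-3.142, 0.0, -3.141]
ft_force: [-0.1, -0.6, -0.0]
opening: 0.476
grip_force: 30.0
t: 13.48
eef_pos: [559.4, 138.0, 185.1]
tcp_rot: [3.141, 0.003, -3.141]
ft_force: [-0.9, 0.2, -0.4]
opening: 0.749
grip_force: 0.0
t 13.47 turn [-1.000e-04  2.800e-03 -2.597e-01] shift new [ 2.307e+01 -4.963e+01  1.000e-02] old [ 9.550e+00 -5.389e+01 -3.000e-02]
cream_back 107.51316420170735 ((635.4603881835938, 62.53020095825195), (70.34271240234375, 44.71249008178711), 0.8968907594680786)
blue_box 63.05877940491564 ((464.0192565917969, -399.97015380859375), (69.65147399902344, 46.66986083984375), 15.767203330993652)
blue_box 269.5224511192072 ((793.8639526367188, 62.958526611328125), (296.3768005371094, 335.7047119140625), 0.4431924819946289)
wrist placed [[522.02271215 115.01814598 101.80211985]
 [604.16683345 159.83300584 105.62930397]] ((563.1566772460938, 137.37185668945312), (46.19605255126953, 83.70525360107422), 89.70001220703125)
```

```bash
python3 -m inch '[[0,0,0,0.795,-4.48,0,-1],[0,0,0,0.795,-4.48,0,-1],[0,0,0,0.795,-4.48,0,-1],[0,0,0,0.795,-4.48,0,-1],[0,0,0,0.795,-4.48,0,-1],[0,0,0,0.795,-4.48,0,-1],[0,0,0,0.795,-4.48,0,-1],[0,0,0,0.795,-4.48,0,-1],[0,0,0,0.795,-4.48,0,-1],[0,0,0,0.795,-4.48,0,-1],[0,0,0,0.795,-4.48,0,-1],[0,0,0,0.795,-4.48,0,-1],[0,0,-0.135,0,0,3,-1],[0,0,-0.135,0,0,3,-1],[0,0,0,0,0,0,-1],[0,0,0,0,0,0,-1]]'
python3 - <<'E'
from h import *
p=cam("wrist"); c=cloud(p)
h=c[(abs(c[:,2]-60)<4)&(np.hypot(c[:,0]-464,c[:,1]+400)<60)]; print("wrist",cv2.minAreaRect(h[:,:2].astype(np.float32)))
p=cam("top")
for k in ("red_back","red_box","cream_back","blue_box"):
    r=env.trace(p,k)
    for q in r[:2]:
        d=cloud(p,q["mask"]); z=np.percentile(d[:,2],90); d=d[abs(d[:,2]-z)<5]; print(k,z,cv2.minAreaRect(d[:,:2].astype(np.float32)))
h=cloud(p); h=h[(abs(h[:,2]-104)<5)&(abs(h[:,1]-138)<35)&(h[:,0]>500)&(h[:,0]<596)]; print("red placed top",cv2.minAreaRect(h[:,:2].astype(np.float32)))
E
python3 plan.py 464 -400 20 pi 0 "pi+.27"
```

```text
t: 15.78
eef_pos: [463.9, -400.0, 124.7]
tcp_rot: [-3.141, 0.0, -2.874]
ft_force: [0.4, -0.2, 0.4]
opening: 1.002
grip_force: 0.0
wrist ((461.4449462890625, -402.44964599609375), (70.24142456054688, 46.165531158447266), 15.772306442260742)
red_back 107.72815436429349 ((635.3939208984375, 138.25379943847656), (68.0114974975586, 45.258544921875), 1.2533258199691772)
red_back 151.56687596397765 ((709.5801391601562, -292.78985595703125), (85.52888488769531, 87.08567810058594), 62.88603973388672)
red_box 107.51656513282327 ((558.7420043945312, 139.0367889404297), (69.03021240234375, 46.005653381347656), 0.3175278306007385)
cream_back 107.50877974303899 ((635.3678588867188, 62.562644958496094), (70.6601791381836, 44.672672271728516), 0.9427691698074341)
blue_box 62.99443676303133 ((466.1240234375, -399.6136169433594), (66.23521423339844, 43.916046142578125), 17.983699798583984)
red placed top ((558.8792114257812, 139.22256469726562), (69.19454193115234, 46.36559295654297), 0.5199339985847473)
t 16.07 turn [-0.0011  0.0005 -0.0003] shift new [-0.02 -0.02 10.47] old [-1.000e-02 -1.000e-02  1.047e+01]
```

```bash
python3 -m inch '[[0,0,0,0.1,-0.06,4,-1],[0,0,0,0,0,3.5,-1],[0,0,0,0,0,2.9,-1],[0,0,0,0,0,0,-1],[0,0,0,0,0,0,1],[0,0,0,0,0,0,1],[0,0,0,0,0,0,1],[0,0,0,0,0,0,1],[0,0,0,0,0,0,1],[0,0,0,0,0,0,1],[0,0,0,0,0,0,1],[0,0,0,0,0,-2,1],[0,0,0,0,0,-4,1],[0,0,0,0,0,-4,1],[0,0,0,0,0,-4,1],[0,0,0,0,0,-3,1],[0,0,0,0,0,0,1]]'; python3 plan.py 558.5 -14.3 188 pi 0 pi
```

```text
t: 18.2
eef_pos: [463.2, -401.0, 191.5]
tcp_rot: [-3.139, 0.002, -2.871]
ft_force: [1.0, 0.6, -2.1]
opening: 0.483
grip_force: 30.0
t 18.2 turn [-0.0026  0.0019  0.2702] shift new [-9.53 38.67  0.35] old [-19.51  34.72   0.28]
```

```bash
python3 -m inch '[[0,0,0.135,0,0,0,1],[0,0,0.135,0,0,0,1],[0,0,0,-0.95,3.87,0,1],[0,0,0,-0.95,3.87,0,1],[0,0,0,-0.95,3.87,0,1],[0,0,0,-0.95,3.87,0,1],[0,0,0,-0.95,3.87,0,1],[0,0,0,-0.95,3.87,0,1],[0,0,0,-0.95,3.87,0,1],[0,0,0,-0.95,3.87,0,1],[0,0,0,-0.95,3.87,0,1],[0,0,0,-0.95,3.87,0,1],[0,0,0,0,0,0,1],[0,0,0,0,0,0,1]]'; python3 - <<'E'
from h import *
s=env.state()["eef_pos"]
p=cam("wrist"); c=cloud(p); zt=s[2]+40
h=c[(abs(c[:,2]-zt)<3)&(abs(c[:,0]-540)<30)&(abs(c[:,1]+14)<40)]; 
hc=h[(abs(h[:,1]+14)<15)]; print("held near edge",np.percentile(hc[:,0],1),"y",np.percentile(h[(h[:,0]<535)][:,1],[1,99]))
h=c[(abs(c[:,2]-104)<3)&(abs(c[:,1]-138)<30)]; hc=h[(abs(h[:,1]-138)<15)]; print("red near",np.percentile(hc[:,0],1))
for lo,hi in((110,125),(150,165)): print(np.percentile(h[(h[:,0]>lo-1e9)][:,1],[1,99]))
# orientation of held near edge
for y in(-30,-14,2):
    q=c[(abs(c[:,2]-zt)<4)&(abs(c[:,0]-540)<30)&(abs(c[:,1]-y)<4)]; print(y,np.percentile(q[:,0],1))
E
python3 plan.py 558.8 -14.3 65 pi 0 pi
```

```text
t: 19.95
eef_pos: [557.0, -13.7, 188.6]
tcp_rot: [3.142, -0.002, -3.141]
ft_force: [-0.2, 0.1, -1.9]
opening: 0.484
grip_force: 30.0
held near edge 520.6279909630183 y [-36.11971981   8.50092768]
red near 522.1243641811794
[114.18940245 159.3312139 ]
[114.18940245 159.3312139 ]
-30 520.5766588014295
-14 520.596132917387
2 520.4936591288184
t 20.0 turn [ 0.     -0.0017 -0.0001] shift new [-0.17 -0.02 12.39] old [-0.19 -0.02 12.39]
```

```bash
python3 -m inch '[[0,0,0,-0.15,-0.12,4,1],[0,0,0,0,0,4,1],[0,0,0,0,0,2.4,1],[0,0,0,0,0,1.1,1],[0,0,0,0,0,0.5,1],[0,0,0,0,0,0,1],[0,0,0,0,0,0,1]]'
```

```text
t: 20.88
eef_pos: [559.6, -14.9, 70.7]
tcp_rot: [-3.141, 0.001, -3.141]
ft_force: [-0.5, 0.1, -2.2]
opening: 0.482
grip_force: 30.0
```

```bash
python3 -m inch '[[0,0,0,0.09,0,0.3,1],[0,0,0,0,0,0.3,1],[0,0,0,0,0,0,1],[0,0,0,0,0,0,0.5],[0,0,0,0,0,0,-0.5],[0,0,0,0,0,0,-0.5],[0,0,0,0,0,-2,-0.5],[0,0,0,0,0,-4,-0.5],[0,0,0,0,0,-4,-0.5],[0,0,0,0,0,-2,0],[0,0,0,4,0,0,1],[0,0,0,6,0,0,1],[0,0,0,6,0,0,1],[0,0,0,0,0,0,1]]'; python3 - <<'E'
from h import *
s=env.state(); print(s["joints"].round(3))
p=cam("top"); save(p,"top2.png"); C=cloud(p)
for n,x,y in(("red",558,138),("blue",558,-14),("redb",636,138),("blueb",636,-14),("cream",636,62)):
    h=C[(abs(C[:,2]-104.5)<4)&(abs(C[:,1]-y)<32)&(abs(C[:,0]-x)<38)]; print(n,len(h),[np.round(a,1).tolist() for a in cv2.minAreaRect(h[:,:2].astype(np.float32))])
E
```

```text
t: 22.62
eef_pos: [394.9, -14.4, 184.2]
tcp_rot: [3.142, -0.001, 3.141]
ft_force: [0.1, 0.4, -0.7]
opening: 0.282
grip_force: 0.0
[-0.204  0.167  2.084 -0.     0.891 -1.775]
red 623 [[558.8, 139.1], [69.1, 46.4], 0.0]
blue 620 [[558.6, -14.1], [68.7, 44.3], 0.8]
redb 595 [[635.6, 138.4], [68.5, 45.3], 1.5]
blueb 600 [[637.9, -14.5], [45.5, 69.8], 88.4]
cream 592 [[635.7, 62.6], [70.3, 44.8], 0.7]
```

View pics/top2.png

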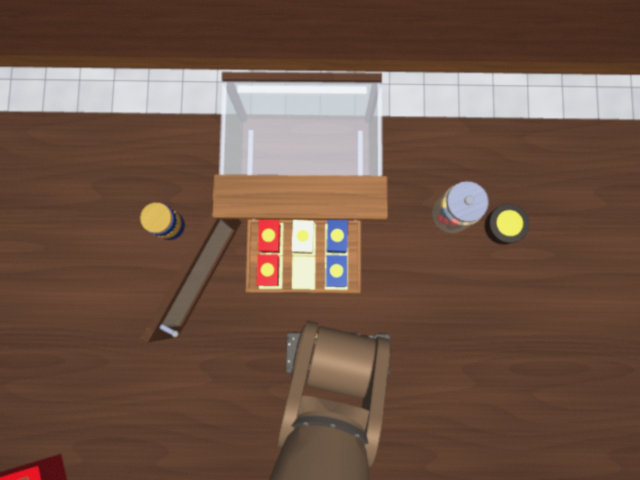

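The top view shows both boxes square in front of their matching back boxes, red at (267, 270) and blue at (337, 271). The bystanders are untouched and the lip is clear. Next I tilt the tool so it reaches under the ledge and push the tray.

```bash
python3 -m inch '[[0,0,0,-3.7,3.8,0,1],[0,0,0,-3.7,3.8,0,1],[0,-0.14,0,0,0,0,1],[0,-0.14,0,0,0,0,1],[0,-0.14,0,0,0,0,1],[0,-0.14,0,0,0,0,1],[0,-0.14,0,0,0,0,1],[0,-0.14,0,0,0,0,1],[0,0,0,0,0,0,1],[0,0,0,0,0,0,1]]'; python3 plan.py 485 62 48 pi 0 pi;  python3 -c "
from h import *
s=env.state();print(s['joints'].round(3)); M=R.from_euler('xyz',s['tcp_rot']).as_matrix();print(M.round(3)); print(M.T@(np.array([490,62,47])-s['eef_pos']))"
```

```text
t: 23.92
eef_pos: [473.4, 67.0, 199.0]
tcp_rot: [3.104, 0.626, -3.141]
ft_force: [-0.5, 0.6, 0.4]
opening: 0.005
grip_force: 0.0
t 23.93 turn [0.036  0.6264 0.0121] shift new [-1.16 -0.5  15.1 ] old [ 7.91 -0.98 12.88]
[-0.034  0.103  2.327  0.585  0.104 -2.181]
[[-0.81  -0.022  0.586]
 [-0.     0.999  0.037]
 [-0.586  0.03  -0.81 ]]
[ 75.65886472  -9.97384241 132.54893211]
```

The arm stops at about 36° of tilt because joint 5 is at its limit. Flipping the wrist (joint 4 to about π) allows more. First I give the tool a half turn about its own axis so that joint 6 keeps its range.

```bash
python3 -m inch '[[0,0,0.157,0,0,0,1],[0,0,0.157,0,0,0,1],[0,0,0.157,0,0,0,1],[0,0,0.157,0,0,0,1],[0,0,0.157,0,0,0,1],[0,0,0.157,0,0,0,1],[0,0,0.157,0,0,0,1],[0,0,0.157,0,0,0,1],[0,0,0.157,0,0,0,1],[0,0,0.157,0,0,0,1],[0,0,0.157,0,0,0,1],[0,0,0.157,0,0,0,1],[0,0,0.157,0,0,0,1],[0,0,0.157,0,0,0,1],[0,0,0.157,0,0,0,1],[0,0,0.157,0,0,0,1],[0,0,0.157,0,0,0,1],[0,0,0.157,0,0,0,1],[0,0,0.157,0,0,0,1],[0,0,0.157,0,0,0,1]]'
cat > st.py <<'E'
from h import *
s=env.state();print(s['joints'].round(3)); M=R.from_euler('xyz',s['tcp_rot']).as_matrix();print(M.round(3).tolist())
E
python3 st.py
python3 -m inch '[[0.13,0,0,0,0,0,1],[0.13,0,0,0,0,0,1]]'; python3 st.py
```

```text
t: 26.42
eef_pos: [473.2, 67.0, 198.8]
tcp_rot: [-3.102, -0.626, -0.004]
ft_force: [0.2, 0.4, 0.0]
opening: 0.01
grip_force: 0.0
[-0.034  0.103  2.327  0.586  0.104  0.963]
[[0.81, 0.019, 0.586], [-0.003, -0.999, 0.037], [0.586, -0.032, -0.81]]
t: 26.68
eef_pos: [463.2, 64.6, 189.5]
tcp_rot: [-2.985, -0.578, 0.006]
ft_force: [0.1, 0.3, -1.0]
opening: 0.0
grip_force: 0.0
[-0.163  0.111  2.335  1.044  0.287  0.399]
[[0.838, 0.091, 0.539], [0.005, -0.987, 0.159], [0.546, -0.131, -0.827]]
```

```bash
python3 -m inch '[[0.08,0.0,0,0,0,0,1],[0,0.1,0,0,0,0,1],[0,0.1,0,0,0,0,1],[0,0.1,0,0,0,0,1],[0,0.1,0,0,0,0,1],[0,0.1,0,0,0,0,1]]'; python3 st.py
```

```text
t: 27.42
eef_pos: [462.3, 74.3, 189.2]
tcp_rot: [-2.754, -0.939, -0.161]
ft_force: [1.5, 1.6, 0.1]
opening: 0.002
grip_force: 0.0
[-0.306  0.271  2.628  2.407  0.802 -1.107]
[[0.583, 0.153, 0.798], [-0.094, -0.963, 0.254], [0.807, -0.223, -0.547]]
```

```bash
python3 plan.py 488 62 140 pi -.85 0
```

```text
t 27.43 turn [-0.2616 -0.1064 -0.0819] shift new [-2.    1.23  5.18] old [-2.36  2.68  4.43]
```

```bash
python3 -m inch '[[-0.0654,-0.0266,-0.0205,0,0,0,1],[-0.0654,-0.0266,-0.0205,0,0,0,1],[-0.0654,-0.0266,-0.0205,0,0,0,1],[-0.0654,-0.0266,-0.0205,0,0,0,1],[0,0,0,-1,0.6,2.5,1],[0,0,0,-1,0.6,2.5,1],[0,0,0,0,0,0,1],[0,0,0,0,0,0,1]]'; python3 plan.py 490 62 48 pi -.85 0; python3 st.py
```

```text
t: 28.42
eef_pos: [486.4, 62.1, 141.1]
tcp_rot: [-3.138, -0.849, -0.001]
ft_force: [-0.8, 0.6, -0.6]
opening: 0.004
grip_force: 0.0
t 28.43 turn [-0.0031  0.0009 -0.0008] shift new [-6.75  0.01  6.41] old [-6.75  0.03  6.42]
[-0.018  0.351  2.543  3.112  0.602 -1.558]
[[0.661, 0.002, 0.751], [-0.001, -1.0, 0.003], [0.751, -0.003, -0.661]]
```

```bash
python3 -m inch '[[0,0,0,-2.25,0,2.13,1],[0,0,0,-2.25,0,2.13,1],[0,0,0,-2.25,0,2.13,1],[0,0,0,0,0,0,1],[0,0,0,0,0,0,1]]'; python3 st.py; python3 plan.py 680 62 48 pi -1 0
```

```text
t: 29.05
eef_pos: [490.0, 62.0, 49.4]
tcp_rot: [-3.139, -0.851, -0.001]
ft_force: [0.1, 0.3, -0.3]
opening: 0.008
grip_force: 0.0
[-0.017  0.707  2.617  3.124  1.033 -1.573]
[[0.659, 0.002, 0.752], [-0.0, -1.0, 0.002], [0.752, -0.002, -0.659]]
t 29.05 turn [-0.0024  0.149  -0.0006] shift new [10.14  0.   16.06] old [12.41  0.03 14.38]
```

```bash
python3 -m inch '[[0,0,0,0.33,0,0.376,1],[0,0,0,0.33,0,0.376,1],[0,0,0,0.33,0,0.376,1],[0,0,0,0.33,0,0.376,1],[0,0,0,0.33,0,0.376,1],[0,0,0,0.4,0,0.45,1],[0,0,0,0.53,0,0.6,1],[0,0,0,0.66,0,0.75,1],[0,0,0,0.66,0,0.75,1],[0,0,0,0.66,0,0.75,1],[0,0,0,0.66,0,0.75,1],[0,0,0,0.66,0,0.75,1],[0,0,0,0.66,0,0.75,1],[0,0,0,0.66,0,0.75,1],[0,0,0,0.5,0,0.6,1],[0,0,0,0.3,0,0.35,1],[0,0,0,0,0,0,1]]'; python3 plan.py 680 62 48 pi -1 0
```

```text
t: 31.18
eef_pos: [611.6, 61.8, 47.8]
tcp_rot: [-3.139, -0.85, -0.001]
ft_force: [-0.5, -0.0, -1.5]
opening: 0.007
grip_force: 0.0
t 31.18 turn [-0.0016  0.15   -0.0007] shift new [ 3.71 -0.02  5.74] old [ 4.52 -0.02  5.13]
```

```bash
python3 -m inch '[[0,0.075,0,0,0,0,1],[0,0.075,0,0,0,0,1],[0,0,0,0.27,0,0.42,1],[0,0,0,0.43,0,0.67,1],[0,0,0,0.54,0,0.84,1],[0,0,0,0.54,0,0.84,1],[0,0,0,0.54,0,0.84,1],[0,0,0,0.54,0,0.84,1],[0,0,0,0.54,0,0.84,1],[0,0,0,0.43,0,0.67,1],[0,0,0,0.27,0,0.42,1],[0,0,0,0,0,0,1]]'; python3 - <<'E'
from h import *
p=cam("scene"); save(p,"scene3.png")
E
python3 plan.py 697 62 48 pi -1 0
```

```text
t: 32.67
eef_pos: [687.4, 61.8, 47.7]
tcp_rot: [-3.139, -1.0, -0.001]
ft_force: [-0.2, -0.2, -0.0]
opening: 0.003
grip_force: 0.0
t 32.73 turn [-0.0016  0.0008 -0.0008] shift new [ 0.57 -0.01  0.81] old [ 0.57 -0.01  0.81]
```

View pics/scene3.png

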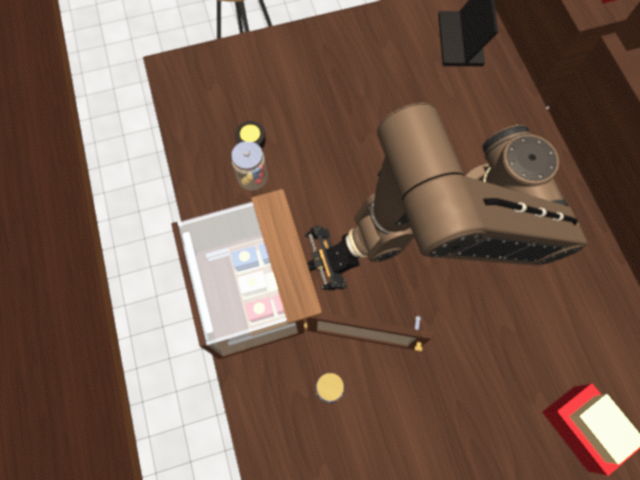

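The picture shows the tray almost in at (255, 280) with the back boxes upright, and the tool clear of the ledge at (330, 265). I push the last millimetres until the stop can be felt.

```bash
python3 -m inch '[[0,0,0,0.16,0,0.25,1],[0,0,0,0.16,0,0.25,1],[0,0,0,0.11,0,0.17,1],[0,0,0,0,0,0,1]]'; python3 -m inch '[[0,0,0,0.11,0,0.17,1],[0,0,0,0,0,0,1]]'
```

```text
t: 33.22
eef_pos: [695.4, 61.9, 47.9]
tcp_rot: [-3.139, -1.0, -0.001]
ft_force: [0.8, -0.0, -0.0]
opening: 0.003
grip_force: 0.0
t: 33.48
eef_pos: [697.3, 62.0, 47.9]
tcp_rot: [-3.139, -1.0, -0.001]
ft_force: [0.1, 0.6, 0.8]
opening: 0.006
grip_force: 0.1
```

```bash
python3 -m inch '[[0,0,0,0.11,0,0.17,1],[0,0,0,0,0,0,1]]'; python3 -m inch '[[0,0,0,0.11,0,0.17,1],[0,0,0,0,0,0,1]]'
```

```text
t: 33.72
eef_pos: [699.4, 62.0, 47.9]
tcp_rot: [-3.139, -1.0, -0.001]
ft_force: [-0.4, -0.1, 0.0]
opening: 0.0
grip_force: 0.1
t: 33.98
eef_pos: [701.4, 62.0, 47.9]
tcp_rot: [-3.139, -1.0, -0.001]
ft_force: [-0.5, 0.6, 0.2]
opening: 0.003
grip_force: 0.1
```

```bash
python3 -m inch '[[0,0,0,0.11,0,0.17,1],[0,0,0,0,0,0,1]]'; python3 -m inch '[[0,0,0,0.11,0,0.17,1],[0,0,0,0,0,0,1]]'; python3 - <<'E'
from h import *
p=cam("top"); cv2.imwrite("pics/top3.png",cv2.resize(p["img"][60:300,180:420,::-1],(600,600)))
E
```

```text
t: 34.22
eef_pos: [703.4, 62.0, 47.9]
tcp_rot: [-3.139, -1.0, -0.001]
ft_force: [0.2, -1.0, -0.6]
opening: 0.004
grip_force: 0.1
t: 34.48
eef_pos: [705.4, 62.0, 47.9]
tcp_rot: [-3.139, -1.0, -0.001]
ft_force: [0.6, 1.1, 0.5]
opening: 0.003
grip_force: 0.1
```

View pics/top3.png

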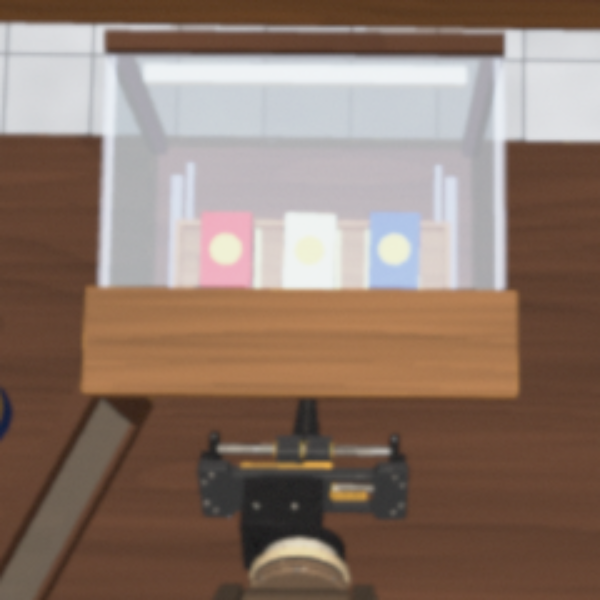

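```bash
python3 - <<'E'
from h import *
p=cam("top"); M,t=T(p)
def px(q):
    c=M.T@(np.array(q,float)-t); return (p["cx"]+p["fx"]*c[0]/c[2]).round(1),(p["cy"]+p["fy"]*c[1]/c[2]).round(1)
for q in ((636,62.5,104),(864,62.5,54),(820,62.5,104),(820,138.5,104),(810,62.5,104)): print(q,px(q))
im=p["img"][145:178]; g=((im[:,:,0].astype(int)-im[:,:,2])); 
for x0,x1 in((262,280),(295,312),(330,346)):
    s=im[:,x0:x1].astype(int); m=(s[:,:,0]-s[:,:,2])-np.median(s[:,:,0]-s[:,:,2]); y,x=np.nonzero(m>15); print(x.mean()+x0 if len(x) else 0,y.mean()+145 if len(y) else 0,len(x))
print(env.state()["tau"].round(1))
E
```

```text
(636, 62.5, 104) (np.float64(302.0), np.float64(235.3))
(864, 62.5, 54) (np.float64(304.7), np.float64(143.4))
(820, 62.5, 104) (np.float64(303.6), np.float64(155.1))
(820, 138.5, 104) (np.float64(270.1), np.float64(154.7))
(810, 62.5, 104) (np.float64(303.5), np.float64(159.4))
270.5 176.0 54
303.11486486486484 165.35135135135135 148
337.3333333333333 163.2828282828283 198
[ -0.  -58.   -6.1   0.    2.6   0. ]
```

```bash
python3 - <<'E'
from h import *
for n in("top","scene"):
    p=cam(n)
    for k in("red_back","cream_back","blue_back","tray_lip"):
        r=env.trace(p,k)
        for q in r[:1]:
            d=cloud(p,q["mask"]); v,u=np.nonzero(q["mask"]); print(n,k,round(q["score"],2),"px",u.min(),u.max(),v.min(),v.max(),"w",np.percentile(d,[2,50,98],axis=0).round().tolist())
p=cam("wrist"); save(p,"wrist3.png")
E
```

```text
top red_back 0.19 px 432 487 182 232 w [[663.0, -334.0, 6.0], [700.0, -282.0, 147.0], [748.0, -247.0, 162.0]]
top blue_back 0.45 px 160 239 214 306 w [[481.0, 219.0, 45.0], [569.0, 270.0, 166.0], [659.0, 316.0, 250.0]]
scene blue_back 0.31 px 316 343 373 402 w [[635.0, 356.0, 67.0], [667.0, 390.0, 114.0], [697.0, 421.0, 121.0]]
```

View pics/wrist3.png

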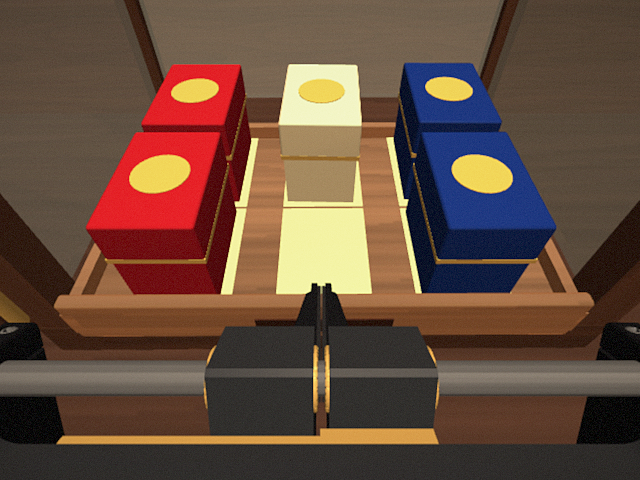

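The wrist view shows all five boxes standing in neat rows, with the lip running along rows 295–330 and the fingertips at (323, 288). Next I measure the lip against the TCP.

```bash
python3 - <<'E'
from h import *
p=cam("wrist"); M,t=T(p); s=env.state()["eef_pos"]
c=M.T@(s-t); print("tcp px",p["cx"]+p["fx"]*c[0]/c[2],p["cy"]+p["fy"]*c[1]/c[2],s.round(1))
d=p["depth"]; 
def W(u,v):
    z=d[v,u]; return (M@np.array([(u-p["cx"])*z/p["fx"],(v-p["cy"])*z/p["fy"],z])+t).round(1)
for u in(150,290,500):
    for v in(285,292,300,306,312,318,324,330,340): print(u,v,W(u,v))
for v in(286,290,300,310,320): print("f",v,W(317,v),W(323,v))
for u,v in((160,175),(482,175),(322,90),(195,90),(450,90)): print("disc",W(u,v))
E
```

```text
tcp px 321.3060806202549 284.06262927855306 [705.3  62.   47.8]
150 285 [696.9 148.9  59.4]
150 292 [697.6 151.6  51.8]
150 300 [685.8 144.6  62.9]
150 306 [683.4 144.4  61.4]
150 312 [683.4 146.3  55.8]
150 318 [682.9 147.9  50.7]
150 324 [682.5 149.6  45.2]
150 330 [682.6 151.8  38.6]
150 340 [689.2 162.1  13.7]
290 285 [706.9  79.3  44.5]
290 292 [702.6  79.1  44.1]
290 300 [686.3  77.1  62. ]
290 306 [682.9  77.   62.1]
290 312 [682.9  77.3  56.6]
290 318 [683.4  77.8  49.7]
290 324 [682.3  77.9  45.7]
290 330 [630.4  69.5 138.2]
290 340 [626.1  69.1 141.6]
500 285 [696.8 -28.5  59.3]
500 292 [691.  -25.9  61.8]
500 300 [686.5 -24.7  61.6]
500 306 [683.7 -24.2  60.7]
500 312 [683.8 -26.2  54.9]
500 318 [683.8 -28.3  49. ]
500 324 [684.3 -30.9  41.8]
500 330 [684.  -32.9  35.8]
500 340 [689.9 -42.9  12.1]
f 286 [687.5  64.   72.4] [687.5  61.2  72.4]
f 290 [684.1  63.9  74.2] [684.3  61.2  73.8]
f 300 [674.4  63.8  81.1] [675.   61.2  80.2]
f 310 [666.9  63.7  85.7] [667.3  61.3  85. ]
f 320 [660.4  63.6  89.2] [660.1  61.3  89.6]
disc [729.  138.2 104.2]
disc [728.6 -13.7 104.3]
disc [806.8  61.5 104.4]
disc [807.  137.8 104.4]
disc [807.3 -15.5 104.1]
```

Depth puts the lip at x=683, about 12 mm short of home. The finger is touching its top edge at z≈62, because the visible fingertip ends well behind the TCP. I back off, go lower and push again.

```bash
python3 -m inch '[[0,0,0,-0.54,0,-0.84,1],[0,0,0,-1.18,0,0.76,1],[0,0,0,0.54,0,0.84,1],[0,0,0,0.22,0,0.34,1],[0,0,0,0.22,0,0.34,1],[0,0,0,0,0,0,1]]'; python3 -m inch '[[0,0,0,0.22,0,0.34,1],[0,0,0,0,0,0,1]]';  python3 - <<'E'
from h import *
p=cam("wrist"); M,t=T(p); d=p["depth"]
def W(u,v):
    z=d[v,u]; return (M@np.array([(u-p["cx"])*z/p["fx"],(v-p["cy"])*z/p["fy"],z])+t).round(1)
C=cloud(p)
for y in(150,-26):
    h=C[(abs(C[:,1]-y)<4)&(C[:,2]>36)&(C[:,2]<56)&(C[:,0]>660)&(C[:,0]<705)]; print(y,np.percentile(h[:,0],[5,50]))
for v in(270,280,286,290,296,300,310,): print("f",v,W(317,v),W(323,v))
E
```

```text
t: 35.92
eef_pos: [710.7, 62.0, 32.8]
tcp_rot: [-3.139, -0.994, -0.002]
ft_force: [-24.8, -1.9, 10.3]
opening: 0.004
grip_force: 12.4
t: 36.17
eef_pos: [711.3, 62.1, 32.4]
tcp_rot: [-3.138, -0.99, -0.002]
ft_force: [-56.0, -4.8, 28.0]
opening: 0.002
grip_force: 28.3
150 [692.80483526 693.30195921]
-26 [693.68986864 694.21584252]
f 270 [699.3  64.   62.2] [699.   61.3  62.5]
f 280 [694.2  64.   61.4] [693.9  61.3  61.9]
f 286 [693.4  64.1  57.7] [694.4  61.3  56.3]
f 290 [690.3  64.   59.1] [690.4  61.3  59. ]
f 296 [685.   64.   62.5] [684.6  61.3  63.1]
f 300 [681.5  63.9  64.9] [681.9  61.3  64.3]
f 310 [673.9  63.8  69.6] [673.8  61.4  69.8]
```

The stop is felt, with the force rising to 56 N, and the lip reads about 694, so the tray is home. I back away and unflip the wrist so the tool points down for the door sweep.

```bash
python3 -m inch '[[0,0,0,-1.08,0,-1.68,1],[0,0,0,-2.16,0,-3.36,1],[0,0,0,-2.16,0,-3.36,1],[0,0,0,1.29,0,-4.16,1],[0,0,0,1.29,0,-4.16,1],[0,0,0,1.29,0,-4.16,1],[0,0,0,1.29,0,-4.16,1],[0,0,0,1.29,0,-4.16,1],[0.1,0,0,0,0,0,1],[0.1,0,0,0,0,0,1],[0.07,0,0,0,0,0,1],[0,-0.1,0,0,0,0,1],[0,-0.1,0,0,0,0,1],[0,-0.1,0,0,0,0,1],[0,-0.1,0,0,0,0,1],[0,-0.1,0,0,0,0,1],[0,-0.1,0,0,0,0,1],[0,-0.1,0,0,0,0,1]]'; python3 st.py; python3 plan.py 500 62 230 pi 0 0
```

```text
t: 38.48
eef_pos: [477.1, 71.0, 200.2]
tcp_rot: [-2.964, -0.445, 0.155]
ft_force: [-0.2, 0.6, -0.3]
opening: 0.006
grip_force: 0.0
[-0.186  0.142  2.18   0.636  0.545  0.684]
[[0.892, 0.227, 0.392], [0.14, -0.961, 0.24], [0.431, -0.159, -0.888]]
t 38.48 turn [-0.2086 -0.4301  0.1919] shift new [ 2.29  0.9  -2.98] old [ 3.2   0.92 -1.97]
```

```bash
python3 -m inch '[[-0.0522,-0.1075,0.048,0,0,0,1],[-0.0522,-0.1075,0.048,0,0,0,1],[-0.0522,-0.1075,0.048,0,0,0,1],[-0.0522,-0.1075,0.048,0,0,0,1],[0,0,0,0,0,-4,1],[0,0,0,0,-2,-4,1],[0,0,0,0,-4,-3,1],[0,0,0,0,-4,0,1],[0,0,0,0,-4,0,1],[0,0,0,0,-4,0,1],[0,0,0,0,-4,0,1],[0,0,0,0,-4,0,1],[0,0,0,0,-4,0,1],[0,0,0,0,0,0,1]]'; python3 st.py; python3 plan.py 480 372 185 pi 0 0
```

```text
t: 40.22
eef_pos: [470.0, 372.9, 314.1]
tcp_rot: [-3.124, -0.022, 0.015]
ft_force: [-0.5, -1.1, 0.3]
opening: 0.007
grip_force: 0.0
[0.559 0.344 1.458 0.003 1.312 2.113]
[[1.0, 0.016, 0.022], [0.015, -1.0, 0.017], [0.022, -0.017, -1.0]]
t 40.23 turn [-0.0173 -0.0218  0.0156] shift new [ 1.    0.09 12.91] old [ 0.71  0.33 12.93]
```

```bash
python3 -m inch '[[-0.0173,-0.0218,0.0156,0,0,0,1],[0,0,0,0.5,0.05,4.3,1],[0,0,0,0.5,0.04,4.3,1],[0,0,0,0,0,4.3,1],[0,0,0,0,0,0,1]]'; python3 - <<'E'
from h import *
s=env.state(); print(s["tcp_rot"])
H=np.array([682,217.5]);P=[s["eef_pos"][:2]]
for th in np.r_[2.07,np.arange(2.0,0.29,-0.1)]:
    P.append(H+250*np.array([-np.sin(th),-np.cos(th)])+22*np.array([-np.cos(th),np.sin(th)]))
d=np.diff(P,axis=0)/10
print(np.round(P[-1]),[[round(a,2),round(-b,2)] for a,b in d])
E
```

```text
t: 40.85
eef_pos: [479.6, 368.2, 183.2]
tcp_rot: [3.138, 0.005, -0.004]
ft_force: [0.1, 0.5, -0.1]
opening: 0.003
grip_force: 0.0
[ 3.137944    0.00516718 -0.00434095]
[587. -15.] [[np.float64(-0.66), np.float64(1.17)], [np.float64(-0.92), np.float64(1.5)], [np.float64(-1.13), np.float64(2.24)], [np.float64(-0.9), np.float64(2.34)], [np.float64(-0.66), np.float64(2.42)], [np.float64(-0.42), np.float64(2.47)], [np.float64(-0.17), np.float64(2.5)], [np.float64(0.08), np.float64(2.51)], [np.float64(0.33), np.float64(2.49)], [np.float64(0.58), np.float64(2.44)], [np.float64(0.82), np.float64(2.37)], [np.float64(1.05), np.float64(2.28)], [np.float64(1.27), np.float64(2.16)], [np.float64(1.48), np.float64(2.02)], [np.float64(1.68), np.float64(1.86)], [np.float64(1.86), np.float64(1.69)], [np.float64(2.02), np.float64(1.49)], [np.float64(2.15), np.float64(1.28)], [np.float64(2.27), np.float64(1.06)]]
```

```bash
python3 -m inch '[[0,0,0,-0.66,1.17,0,1],[0,0,0,-0.92,1.5,0,1],[0,0,0,-1.13,2.24,0,1],[0,0,0,-0.9,2.34,0,1],[0,0,0,-0.66,2.42,0,1],[0,0,0,-0.42,2.47,0,1],[0,0,0,-0.17,2.5,0,1],[0,0,0,0.08,2.51,0,1]]'; python3 - <<'E'
from h import *
p=cam("top"); r=env.trace(p,"door")
for q in r[:1]:
    c=cloud(p,q["mask"]); h=c[abs(c[:,2]-246)<6]; print(q["score"],len(h),cv2.minAreaRect(h[:,:2].astype(np.float32)) if len(h)>9 else 0)
E
```

```text
t: 41.85
eef_pos: [432.2, 197.4, 187.6]
tcp_rot: [-3.141, -0.003, -0.003]
ft_force: [-1.0, 0.0, -0.6]
opening: 0.005
grip_force: 0.2
0.88 699 ((558.9743041992188, 198.34237670898438), (177.04400634765625, 17.335338592529297), 8.362824440002441)
```

```bash
python3 -m inch '[[0,0,0,0.33,2.49,0,1],[0,0,0,0.58,2.44,0,1],[0,0,0,0.82,2.37,0,1],[0,0,0,1.05,2.28,0,1],[0,0,0,1.27,2.16,0,1],[0,0,0,1.48,2.02,0,1],[0,0,0,1.68,1.86,0,1],[0,0,0,1.86,1.69,0,1],[0,0,0,2.02,1.49,0,1],[0,0,0,2.15,1.28,0,1],[0,0,0,2.27,1.06,0,1],[0,0,0,0,0,0,1]]'; python3 - <<'E'
from h import *
p=cam("top"); r=env.trace(p,"door")
for q in r[:1]:
    c=cloud(p,q["mask"]); h=c[abs(c[:,2]-246)<6]; print(q["score"],len(h),cv2.minAreaRect(h[:,:2].astype(np.float32)) if len(h)>9 else 0)
E
```

```text
t: 43.45
eef_pos: [587.7, -14.0, 185.6]
tcp_rot: [3.141, -0.001, -0.003]
ft_force: [-0.8, 0.9, 0.0]
opening: 0.004
grip_force: 0.0
0.72 42 ((646.304931640625, 89.02532958984375), (34.02729034423828, 5.922455787658691), 78.4652099609375)
```

The top-camera door reading gives an angle of about 0.2 rad. I retract, flip the wrist again, and make the last push low with the tilted tool.

```bash
python3 -m inch '[[0,0,0,-3.8,0,0,1],[0,0,0,-3.8,-2.5,-0.5,1],[0,0,0,-3.8,-4.9,-0.5,1],[0.13,0,0,0,0,0,1],[0.13,0.06,0,0,0,0,1],[0.03,0.12,0,0,0,0,1],[0,0.12,0,0,0,0,1],[0,0.12,0,0,0,0,1],[0,0.12,0,0,0,0,1],[0,0.12,0,0,0,0,1],[0,0.12,0,0,0,0,1],[0,0.12,0,0,0,0,1],[0,0.12,0,0,0,0,1],[0,0,0,0,0,0,1]]'; python3 st.py; python3 plan.py 530 40 120 pi -.95 0
```

```text
t: 45.3
eef_pos: [472.9, 79.4, 196.0]
tcp_rot: [-2.668, -0.754, -0.293]
ft_force: [-0.1, 0.0, -0.7]
opening: 0.007
grip_force: 0.0
[-0.251  0.172  2.493  2.114  0.527 -0.576]
[[0.698, 0.042, 0.715], [-0.211, -0.942, 0.261], [0.685, -0.333, -0.649]]
t 45.3 turn [-0.2497  0.1438 -0.2338] shift new [-2.86  3.94  9.07] old [-0.39  6.48  7.99]
```

```bash
python3 -m inch '[[-0.0,0.072,-0.06,0,0,0,1],[-0.06,0.072,-0.06,0,0,0,1],[-0.06,0,-0.06,0,0,0,1],[-0.065,0,-0.06,0,0,0,1],[-0.065,0,0,0,0,0,1],[0,0,0,-0.95,1.31,3.02,1],[0,0,0,-0.95,1.31,3.02,1],[0,0,0,-0.95,1.31,3.02,1],[0,0,0,0,0,0,1]]'; python3 st.py; python3 plan.py 600 40 70 pi -.95 0
```

```text
t: 46.42
eef_pos: [532.9, 41.3, 119.6]
tcp_rot: [-3.112, -0.955, -0.034]
ft_force: [-0.1, 0.2, -0.2]
opening: 0.004
grip_force: 0.0
[-0.088  0.522  2.536  3.045  0.872 -1.54 ]
[[0.577, -0.01, 0.817], [-0.019, -1.0, 0.002], [0.816, -0.017, -0.577]]
t 46.42 turn [-0.0021 -0.0054 -0.0195] shift new [-0.13  0.13  8.34] old [-0.18  0.15  8.34]
```

```bash
python3 -m inch '[[0,0,0,0,0.1,2.8,1],[0,0,0,0,0,2.8,1],[0,0,0,0,0,2.8,1],[0,0,0,0.87,0,1.22,1],[0,0,0,0.87,0,1.22,1],[0,0,0,0.58,0,0.82,1],[0,0,0,0.58,0,0.82,1],[0,0,0,0.58,0,0.82,1],[0,0,0,0.58,0,0.82,1],[0,0,0,0.29,0,0.41,1],[0,0,0,0,0,0,1]]'; python3 st.py; python3 - <<'E'
from h import *
p=cam("wrist"); save(p,"wrist4.png")
E
```

```text
t: 47.8
eef_pos: [675.8, 38.4, 72.7]
tcp_rot: [-3.121, -0.957, -0.028]
ft_force: [-0.5, 1.0, -0.9]
opening: 0.005
grip_force: 0.0
[-0.062  0.678  2.213  3.067  0.708 -1.534]
[[0.576, -0.011, 0.818], [-0.016, -1.0, -0.002], [0.818, -0.012, -0.576]]
```

View pics/wrist4.png

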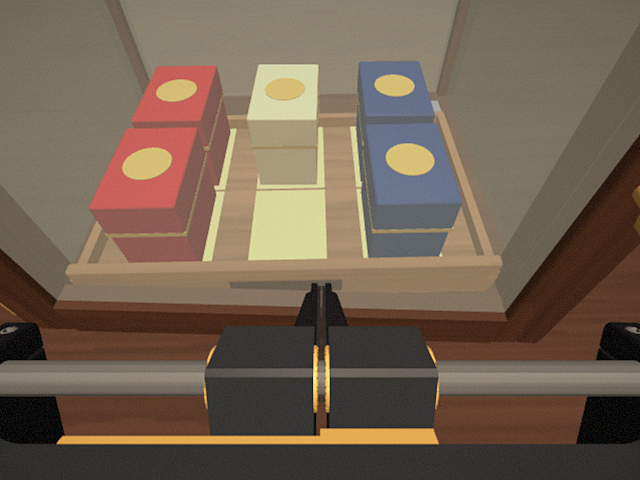

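The wrist view, seen through the door glass, shows the rows still neat and the fingertips on the panel at (323, 290). The knob is at the far right and clear. I keep pushing gently.

```bash
python3 -m inch '[[0,0,0,0.23,0,0.33,1],[0,0,0,0.23,0,0.33,1],[0,0,0,0.17,0,0.25,1],[0,0,0,0,0,0,1]]'; python3 -m inch '[[0,0,0,0.17,0,0.25,1],[0,0,0,0,0,0,1]]'; python3 -m inch '[[0,0,0,0.17,0,0.25,1],[0,0,0,0,0,0,1]]'; python3 -m inch '[[0,0,0,0.17,0,0.25,1],[0,0,0,0,0,0,1]]'
```

```text
t: 48.35
eef_pos: [686.7, 38.2, 72.6]
tcp_rot: [-3.121, -0.957, -0.028]
ft_force: [-1.6, -0.7, 0.2]
opening: 0.005
grip_force: 0.7
t: 48.6
eef_pos: [687.7, 38.2, 72.2]
tcp_rot: [-3.121, -0.954, -0.028]
ft_force: [-18.9, -1.7, 10.3]
opening: 0.004
grip_force: 9.7
t: 48.85
eef_pos: [688.3, 38.3, 71.8]
tcp_rot: [-3.121, -0.951, -0.029]
ft_force: [-42.9, -3.0, 23.5]
opening: -0.0
grip_force: 21.2
t: 49.1
eef_pos: [688.7, 38.3, 71.5]
tcp_rot: [-3.12, -0.948, -0.03]
ft_force: [-67.0, -5.1, 39.2]
opening: 0.006
grip_force: 33.4
```

```bash
python3 -m inch '[[0,0,0,-0.7,0,-1,1],[0,0,0,-2.3,0,-3.3,1],[0,0,0,-2.3,0,-3.3,1],[0,0,0,-2.3,0,-3.3,1],[0,0,0,0,0,0,1],[0,0,0,0,0,0,1]]'; python3 - <<'E'
from h import *
s=env.state(); print(s["t"],s["ft_force"])
p=cam("wrist"); save(p,"wrist5.png")
r=env.trace(p,"door"); print([q["score"] for q in r])
c=cloud(p,r[0]["mask"]) if r else cloud(p)
# bottom rail of door z 36..60
for y in range(-80,201,40):
    h=c[(abs(c[:,1]-y)<8)&(c[:,2]>36)&(c[:,2]<52)&(c[:,0]>620)&(c[:,0]<720)]; print(y,len(h),np.percentile(h[:,0],[5,25,50]).round(1) if len(h) else 0)
p=cam("scene"); 
k=[ (w(p,q["centre"]).round(),round(q["score"],2)) for q in env.find_in(p,"door_knob")]; print(k)
E
```

```text
t: 49.85
eef_pos: [564.0, 39.5, 73.4]
tcp_rot: [-3.122, -0.958, -0.028]
ft_force: [-0.0, 1.4, -0.6]
opening: 0.006
grip_force: 0.0
49.85 [-0.04106475  1.42676891 -0.59981965]
[0.66]
-80 303 [671.4 671.9 672.2]
-40 311 [671.2 671.7 672.1]
0 310 [671.1 671.6 671.9]
40 309 [670.8 671.4 671.7]
80 319 [670.8 671.2 671.6]
120 312 [670.6 671.1 671.5]
160 315 [670.4 670.9 671.3]
200 314 [670.3 670.8 671.2]
[]
```

View pics/wrist5.png

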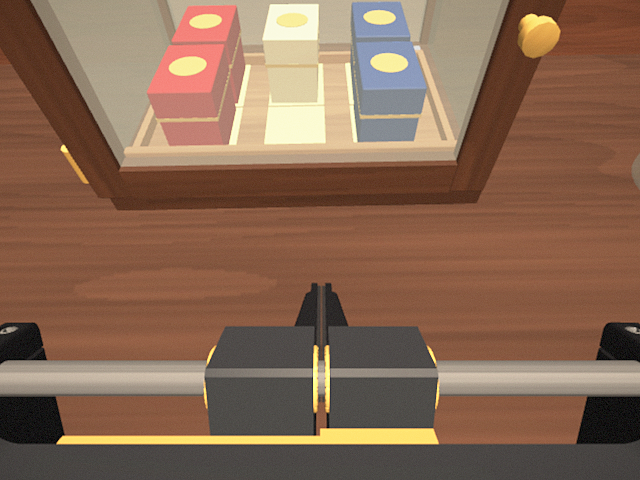

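The wrist view shows the door flush, with its bottom rail along rows 165–205, at x ≈ 671 mm all along its width, which is square to the case. The tray is home with neat rows behind the glass. The gripper touches nothing.

```bash
python3 -c "
from cell import env
print(env.job_done())"
```

```text
the job is handed in; nothing more can be done
None
```

Job handed in at about 50 s: red and blue boxes stand square in front of their matching boxes, the tray was pushed home to its stop, then the door shut flush, and no bystander was touched.

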